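# Hold an infusion pump against its sprung stop

## Robot

A 6-joint arm with a two-finger parallel gripper is mounted at the origin on the work surface. World frame = base frame: x ahead of the robot, y to its left, z up, the work surface at z = 0. Lengths are in m, angles in rad, forces in N, time in s.
With the tool pointing down it reaches from about 0.25 to 0.725 m from the base axis. Payload 4 kg.
Tool frame: the origin (TCP) lies midway between the tips of the shut fingers; the grasp point (between the pads) lies 19 mm behind it; z points along the fingers, y is the line along which they close (so a half turn about z gives the same grasp; the last joint's range is limited). The gripper opens to 85 mm and grips with 20 to 120 N. Pads are 22 mm wide; open, the fingers measure 114 mm over their backs; the gripper's body (76 mm by 85 mm) begins 54 mm behind the grasp point. The pads swing forward as they close: fully open they stand 13 mm farther back than shut.
Start: joints at [1.276, 0.241, 0.005, 1.335, 0, 1.571], TCP at [0.145, 0.478, 0.231] pointing down, gripper open.
Joint ranges: [-2.72, 2.72], [-1.05, 1.87], [-1.09, 1.28], [-1.99, 2.15], [-1.42, 1.44], [-3.14, 3.14]. Speed limits (rad/s): [2.79, 2.79, 3.14, 3.14, 3.14, 3.14].

## Interface

Orientations are given as a unit quaternion [x, y, z, w].
In Python, from workcell import bot gives the robot as it stands. The module is installed in compiled form; this text tells all that it offers.
- The arm moves only by the tool jog_arm, never from a script. Its argument "deltas" is a list of rows, each an object with "fingers": the opening, from 0 (shut) to 1 (fully open); "delta_pos": the shift along the tool's x, y, z normalised to -1 to 1, where 1 is 300 mm, a list of three; "yaw": the turn about the tool's z normalised to -1 to 1, where 1 is pi/4 rad. A call has 1 to 12 rows; each row is the pose to reach, as a shift and turn from the pose commanded when the call began, along the tool's axes at that moment; what a row does not reach only later rows make up. A row lasts 1/10 s, in which the tool goes at most 50 mm and 8.59 degrees, less where a joint would pass 70% of its speed; a pose out of reach is approached as far as the arm can. A call with a number of a shift or a turn outside -1 to 1 is refused whole. A call with a gripper value outside its range is refused whole. The fingers move at their own pace and stop on an object; the grip force is fixed at half the most. Time passes only in rows, so rows that repeat a pose let the fingers close. It gives the time, the measured TCP pose, the force, the opening and the grip force at its end, in the units of the state.
- bot.get_obs(): the state, without advancing time (a new reading comes with each control period).
- bot.camera(name): name is "side" or "top" or "wrist"; returns a dict with "image" (384x512x3 uint8, red, green, blue), "range_z" (384x512 float32, m along the optical axis (not along the pixel's ray), 0 where there is no reading), "fx", "fy", "cx", "cy" (pixels), "distortion" ([k1, k2, p1, p2, k3] as OpenCV has them; the pictures are not rectified), "rvec" (rotation vector, rad) and "tvec" (3), from world to camera coordinates, as OpenCV has them. Camera axes: x right, y down, z forward; pixel columns grow to the right and rows downward; lengths in m; the calibration is good to about 2 mm. A picture is of the moment at which its call begins.
- bot.job_done(): hands the job in; it is judged then, once.
The state is a dict: "clock": time; "joint_pos": joint angles; "joint_vel": joint speeds; "tau": joint torques, N m; "eef_pos": TCP position; "tool_rot": TCP orientation; "ft_force": force on the tool from outside, world axes, zero at the start; "ft_torque": the same for the moment, N m; "grip_width": finger opening in m; "grasp_force": force on a finger pad.
Only numpy, scipy, OpenCV 4.12 (cv2) and the standard library are available. Lean on these libraries where they do the work, as an engineer would, in place of code of your own. Each camera call takes 0.05 s, during which the arm holds its last target. There are 200 camera calls.

## Task

First fold the cradle's hinged retaining plate fully upright against its stop. Then slide the infusion pump along the cradle against the plate's sprung pad and press it on until the pad is pushed in about half its travel, a steady 10 N or so on the pad beyond what it takes to slide the pump, so that a colleague can do up the clamp screws: hold it there for at least two seconds and finish the program while still holding it pressed. Never bottom the pad, keep the pump flat in the cradle, and leave the things lying around alone.

Things in the scene. Friction and masses are not known exactly. Their poses are not given: they have to be found in the camera images.
- cradle: fixed aluminium docking cradle, 310 (x) x 150 (y) mm. Origin: centre of its underside, on the work surface; z up. Floor 10 mm thick; two side rails, 15 mm above the floor, 122 mm apart inside, from x = -155 to +85 mm; open at the -x end. A retaining plate is hinged across it at x = +130 mm, 30 mm above the work surface. The pump is pushed along the cradle's +x
- plate (a joint): angle (rad) of the steel retaining plate (75 mm from hinge to free edge, 110 wide, 6 thick): 0 = level, pointing from the hinge to the cradle's -x, over the floor; pi/2 = upright, on its fixed stop. Starts at 0.65 to 1.1. Stiff hinge, stays where left; turning takes 0.13 to 0.2 N m. Can be pushed up by closed fingers against its free edge from the pump's side
- plate_edge (a point): middle of the plate's free edge, 75 mm from the hinge line, half-way through its thickness
- pad (a joint): how far (m) the plate's sprung rubber pad is pressed in: 0 = free, 0.020 = bottomed. Force 2 N + 0.8 N per mm: 10 N is 10 mm. Pad 30 mm along the plate, 50 mm wide, centred 25 mm from the hinge, on the side facing the pump. With the plate upright its free face is at cradle x = +101 mm, 29 mm before the plate's mid-plane, centred 55 mm above the work surface
- pad_face (a point): middle of the pad's pressing face (moves with plate and pad)
- pump_mid (a point): centre (half-way up) of the infusion pump: off-white plastic box, 80 mm along its x (the cradle's x), 110 along y, 80 high, 0.35 to 0.7 kg, loose on the cradle's floor between the rails, nearer the open end; dark screen and grey keys on top. Its -x face is flat and free to push on; sliding it takes about 2 to 7 N
- pump: the same pump; origin at the centre of its underside, z up
- tape_a_mid (a point): bystander: standing paper tape roll, 60 mm across, 40 mm high; its centre
- tape_b_mid (a point): bystander: a second such tape roll; its centre
- gel_mid (a point): bystander: small bottle, 50 mm across, 90 mm high; its centre
- driver_grip (a point): bystander: screwdriver lying on the work surface; middle of its handle
Mind the look-alikes: they are no part of the job. What is shaped like the pump but red or yellow is not meant.

How it is judged:
By the outcome, as a careful person would: the job done as asked, in the order asked, and still so for the second after the job is handed in, while the arm keeps its last pose, push and grip.
It also fails if it takes over 54 s, if anything falls off the work surface, if the arm or the gripper's body presses on something with over 40 N, if the wrist force passes 120 N, or if a joint passes its speed limit or range.

## Working session

There is one attempt and no reset: what is moved stays moved. The work goes in short steps, Python scripts to look and compute and a tool call to move; the robot and the scene stay as the last step left them, time stands still between calls to the robot, and variables do not carry over. Pictures are saved under pics/ and viewed, at most 10 in all, crops included, and the job is handed in when it is done.

Besides the shell and the picture viewer there is one more tool, called after "Request:" by a JSON object that holds its "op" and its "data", one argument or row to a line. jog_arm: Moves the arm, as the interface text tells. Scaled input: -1 to 1 covers 300 mm each way for a shift and pi/4 rad each way for a turn. Its arguments: {"type":"object","properties":{"deltas":{"type":"array","items":{"type":"object","properties":{"fingers":{"type":"number"},"delta_pos":{"type":"array","items":{"type":"number"}},"yaw":{"type":"number"}}}}},"required":["deltas"]}

```bash
mkdir -p pics; cat > h.py <<'E'
import numpy as np, cv2
from workcell import bot
def cam(n):
    c=bot.camera(n); R,_=cv2.Rodrigues(np.array(c['rvec'],float)); c['R']=R; c['t']=np.array(c['tvec'],float).ravel()
    c['K']=np.array([[c['fx'],0,c['cx']],[0,c['fy'],c['cy']],[0,0,1]]); return c
def rays(c,uv):
    p=cv2.undistortPoints(np.array(uv,float).reshape(-1,1,2),c['K'],np.array(c['distortion'],float)).reshape(-1,2)
    return np.c_[p,np.ones(len(p))]
def plane(c,uv,z):
    d=rays(c,uv)@c['R']; o=-c['R'].T@c['t']; return o+d*((z-o[2])/d[:,2])[:,None]
def cloud(c):
    h,w=c['range_z'].shape; v,u=np.mgrid[:h,:w]
    r=rays(c,np.c_[u.ravel(),v.ravel()])*c['range_z'].reshape(-1,1)
    P=(r-c['t'])@c['R']; P[c['range_z'].ravel()==0]=np.nan; return P.reshape(h,w,3)
E
python3 - <<'E'
from h import *
for n in ['top','side']:
    c=cam(n); cv2.imwrite(f'pics/{n}0.png',cv2.cvtColor(c['image'],cv2.COLOR_RGB2BGR)); np.savez(f'{n}0.npz',P=cloud(c),im=c['image'])
    print(n,-c['R'].T@c['t'])
o=bot.get_obs(); print(o)
E
```

```text
top [ 0.32059897 -0.01631703  1.1559227 ]
side [0.52071196 0.90698274 0.66231493]
{'clock': 0.1, 'joint_pos': array([ 1.27601857e+00,  2.41356094e-01,  3.86599657e-03,  1.33517973e+00,
       -2.70059378e-05,  1.57080936e+00]), 'joint_vel': array([ 9.87491590e-04, -1.67116765e-03,  2.56021827e-03, -6.21522780e-05,
        1.81957089e-03,  9.26163514e-04]), 'tau': array([-4.12686495e-04, -3.73138046e+01,  2.53009593e+01,  1.08412182e-02,
       -7.39224242e-05,  8.60635083e-06]), 'eef_pos': array([0.14511041, 0.47790062, 0.23049543]), 'tool_rot': array([ 1.46862191e-01,  9.89156519e-01, -9.28578904e-04, -1.24204793e-04]), 'ft_force': array([ 0.24265016,  0.53428738, -1.18183958]), 'ft_torque': array([ 0.0334457 , -0.05592614, -0.02743792]), 'grasp_force': 0.0, 'grip_width': 0.0853671522515982}
```

View pics/top0.png

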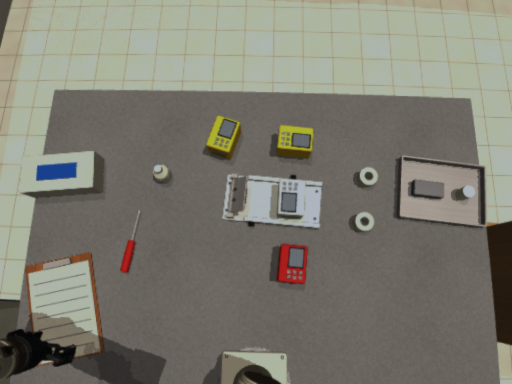

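View pics/side0.png

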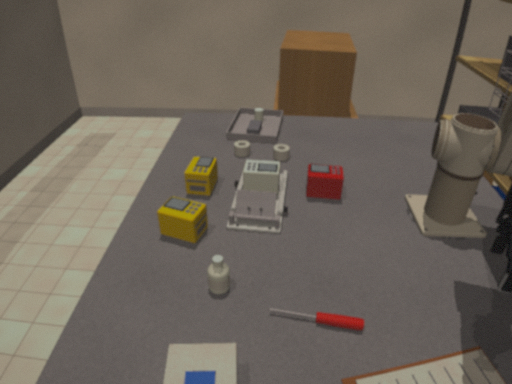

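The top view shows the cradle centred near (272,201) with its plate end on the left (235,197), so its +x is about world +y. The white pump is at (290,198), and the tape rolls are at (369,177) and (364,222). Red and yellow look-alikes stand beside the cradle.

```bash
python3 - <<'E'
from h import *
d=np.load('top0.npz');P=d['P'];im=d['im'].astype(int)
w=np.zeros(P.shape[:2],bool);w[165:235,215:330]=1
# cradle: bright, unsaturated, z<0.04
sat=im.max(2)-im.min(2)
m=w&(im.min(2)>150)&(sat<40)
lo=m&(P[...,2]<0.035)
def rect(m,z,n):
    c=cv2.morphologyEx(m.astype(np.uint8),cv2.MORPH_OPEN,np.ones((2,2)))
    k,l,s,_=cv2.connectedComponentsWithStats(c)
    q=P[m][:,:2].astype(np.float32)
    r=cv2.minAreaRect(q*1000);print(n,m.sum(),r,'medz',np.median(P[m][:,2]))
rect(lo,0,'cradle')
tall=w&(P[...,2]>0.078)&(P[...,2]<0.11)
k,l,s,_=cv2.connectedComponentsWithStats(tall.astype(np.uint8))
for i in range(1,k):
    if s[i,4]>20: print(s[i]); rect(l==i,0,'tall%d'%i)
pl=w&(P[...,2]>0.04)&(np.mgrid[:384,:512][1]<260)
rect(pl,0,'plate');print(np.nanpercentile(P[pl],[2,50,98],axis=0))
for n,(u,v) in dict(ta=(369,177),tb=(364,222),gel=(161,173),red=(292,264),y1=(224,137),y2=(295,142)).items(): print(n,np.nanmax(P[v-8:v+8,u-8:u+8,2]),P[v,u])
s=cv2.resize(d['im'][155:245,205:345],None,fx=5,fy=5,interpolation=cv2.INTER_CUBIC)
cv2.imwrite('pics/c1.png',s[...,::-1])
E
```

```text
cradle 1949 ((558.3486328125, -45.807281494140625), (306.4402160644531, 146.2701416015625), 85.8556137084961) medz 0.01037676020058529
[239 176   9  36 154]
tall1 154 ((562.5704345703125, 46.042755126953125), (15.877975463867188, 108.599609375), 86.09146118164062) medz 0.0866797845804132
[277 179  28  37 945]
tall2 945 ((554.6417846679688, -99.97686767578125), (80.06710052490234, 111.03514099121094), 87.65586853027344) medz 0.09026276867981387
plate 480 ((566.4009399414062, 63.45500183105469), (56.756591796875, 135.96669006347656), 89.70309448242188) medz 0.06701545392093357
[[0.50913684 0.03750349 0.04055514]
 [0.5622488  0.05931307 0.06701545]
 [0.61745146 0.08444729 0.09066895]]
ta 0.045094634560970674 [ 0.64623512 -0.36464759  0.00327446]
tb 0.04537338965732624 [ 0.49628419 -0.34321957 -0.00077381]
gel 0.0939500962030807 [0.62440472 0.30609898 0.06853105]
red 0.08742986912596627 [ 0.35515701 -0.10439251  0.08639378]
y1 0.08695664621699463 [0.74407442 0.11261238 0.08059335]
y2 0.0874596105035746 [ 0.73103954 -0.11158335  0.08515812]
```

View pics/c1.png

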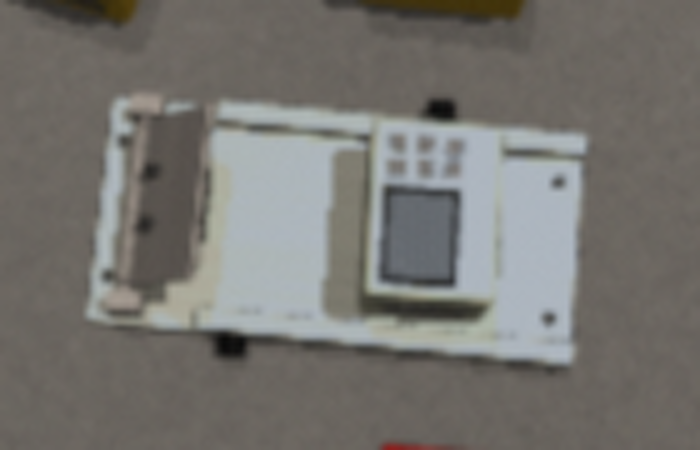

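The crop shows the plate's free edge at about (200,200) and its hinge at (130,200). The pump is centred near (435,215), with a clear gap between it and the plate. The sizes agree with those given: cradle 306x146 mm, pump 80x111 mm with its top at z=0.09, plate edge at cradle x≈+86 mm, z≈0.088.

```bash
cat >> h.py <<'E'
from scipy.spatial.transform import Rotation as Rn
A=np.radians(86.0); O=np.array([.558,-.046]); ex=np.array([np.cos(A),np.sin(A)]); ey=np.array([-ex[1],ex[0]])
def st():
    o=bot.get_obs(); p=np.array(o['eef_pos']); R=Rn.from_quat(o['tool_rot']).as_matrix()
    q=p[:2]-O
    print('t',round(o['clock'],2),'p',p.round(4),'cradle',(q@ex).round(4),(q@ey).round(4),'tilt',np.degrees(np.arccos(-R[2,2])).round(2),'yang',np.degrees(np.arctan2(R[1,1],R[0,1])).round(2),'F',(lambda f:[round(float(f[:2]@ex),2),round(float(f[:2]@ey),2),round(float(f[2]),2)])(np.array(o['ft_force'])),'w',round(o['grip_width'],4)); return p,R
def go(cx,cy,z,yaw=True):
    p,R=st(); w=np.r_[O+cx*ex+cy*ey,z]; d=R.T@(w-p)/.3
    a=np.arctan2(R[1,1],R[0,1]); t=np.arctan2(-ey[1],-ey[0])
    print('delta_pos',d.round(3),'yaw',(((a-t+np.pi)%(2*np.pi)-np.pi)/(np.pi/4)).round(3),'world',w.round(4))
E
python3 -c "
from h import *
go(.055,0,.20)"
```

```text
t 0.1 p [0.1451 0.4779 0.2305] cradle 0.4938 0.4484 tilt 0.11 yang 73.11 F [0.55, -0.2, -1.18] w 0.0854
delta_pos [-1.783 -1.092  0.104] yaw 1.714 world [0.5618 0.0089 0.2   ]
```

Request:
{"op": "jog_arm", "data": {
  "deltas": [
    {"delta_pos": [-0.9,-0.55,0],"yaw": 0.9,"fingers": 0},
    {"delta_pos": [-0.9,-0.55,0],"yaw": 0.9,"fingers": 0},
    {"delta_pos": [-0.9,-0.55,0],"yaw": 0.9,"fingers": 0},
    {"delta_pos": [-0.9,-0.55,0],"yaw": 0.9,"fingers": 0},
    {"delta_pos": [-0.9,-0.55,0],"yaw": 0.9,"fingers": 0},
    {"delta_pos": [-0.9,-0.55,0],"yaw": 0.9,"fingers": 0},
    {"delta_pos": [-0.9,-0.55,0],"yaw": 0.9,"fingers": 0},
    {"delta_pos": [-0.9,-0.55,0],"yaw": 0.9,"fingers": 0},
    {"delta_pos": [-0.9,-0.55,0],"yaw": 0.9,"fingers": 0},
    {"delta_pos": [-0.9,-0.55,0],"yaw": 0.9,"fingers": 0}
  ]
}}

```text
clock: 1.1
eef_pos: [0.355, 0.2427, 0.2311]
tool_rot: [0.48, 0.878, -0.0, -0.0]
ft_force: [0.1, 0.1, -0.1]
grip_width: -0.0002
grasp_force: 0.0
```

```bash
python3 -c "
from h import *
go(.055,0,.20)"
```

```text
t 1.1 p [0.355  0.2427 0.2311] cradle 0.2739 0.2227 tilt 0.04 yang 32.69 F [0.09, -0.07, -0.08] w -0.0002
delta_pos [-1.029  0.159  0.103] yaw 0.815 world [0.5618 0.0089 0.2   ]
```

Request:
{"op": "jog_arm", "data": {
  "deltas": [
    {"delta_pos": [-1.0,0.155,0.1],"yaw": 0.815,"fingers": 0},
    {"delta_pos": [-1.0,0.155,0.1],"yaw": 0.815,"fingers": 0},
    {"delta_pos": [-1.0,0.155,0.1],"yaw": 0.815,"fingers": 0},
    {"delta_pos": [-1.0,0.155,0.1],"yaw": 0.815,"fingers": 0},
    {"delta_pos": [-1.0,0.155,0.1],"yaw": 0.815,"fingers": 0},
    {"delta_pos": [-1.0,0.155,0.1],"yaw": 0.815,"fingers": 0},
    {"delta_pos": [-1.0,0.155,0.1],"yaw": 0.815,"fingers": 0},
    {"delta_pos": [-1.0,0.155,0.1],"yaw": 0.815,"fingers": 0},
    {"delta_pos": [-1.0,0.155,0.1],"yaw": 0.815,"fingers": 0}
  ]
}}

```text
clock: 2.0
eef_pos: [0.5557, 0.0161, 0.2011]
tool_rot: [0.731, 0.682, -0.0, -0.001]
ft_force: [-1.1, -0.8, -1.4]
grip_width: -0.0003
grasp_force: 0.0
```

```bash
python3 - <<'E'
from h import *
go(.045,0,.08)
c=cam('wrist'); P=cloud(c); print(-c['R'].T@c['t'])
q=np.einsum('ijk,lk->ijl',P[...,:2]-O,np.array([ex,ey]))
m=(P[...,2]>.05)&(q[...,0]>.04)&(q[...,0]<.15)&(abs(q[...,1])<.06)
print('plate n',m.sum())
z=P[...,2]
for s in np.arange(-.05,.06,.02):
    k=m&(abs(q[...,1]-s)<.01)
    if k.sum(): i=np.argmin(np.where(k,q[...,0],9)); print(s.round(2),q.reshape(-1,2)[i].round(4),z.ravel()[i].round(4),'zmax',z[k].max().round(4))
m=(z>.082)&(z<.1)&(q[...,0]<.02)&(q[...,0]>-.13)&(abs(q[...,1])<.07)
print('pump',m.sum(), cv2.minAreaRect((q[m]*1000).astype(np.float32)) if m.any() else '')
cv2.imwrite('pics/w1.png',c['image'][...,::-1])
E
```

```text
t 2.0 p [0.5557 0.0161 0.2011] cradle 0.0618 0.0067 tilt 0.08 yang -3.94 F [-0.9, 1.09, -1.38] w -0.0003
delta_pos [-0.056  0.023  0.404] yaw 0.001 world [ 0.5611 -0.0011  0.08  ]
[0.56107237 0.08339748 0.34493237]
plate n 49840
-0.05 [ 0.0653 -0.0403] 0.2875 zmax 0.2967
-0.03 [ 0.0532 -0.025 ] 0.2608 zmax 0.2946
-0.01 [ 0.0551 -0.0199] 0.2587 zmax 0.3027
0.01 [0.05   0.0039] 0.2468 zmax 0.3025
0.03 [0.0529 0.0366] 0.2587 zmax 0.3025
0.05 [0.0532 0.0407] 0.2629 zmax 0.2971
pump 609 ((-49.7169189453125, -0.769134521484375), (70.284423828125, 109.19734191894531), 1.2847144603729248)
```

View pics/w1.png

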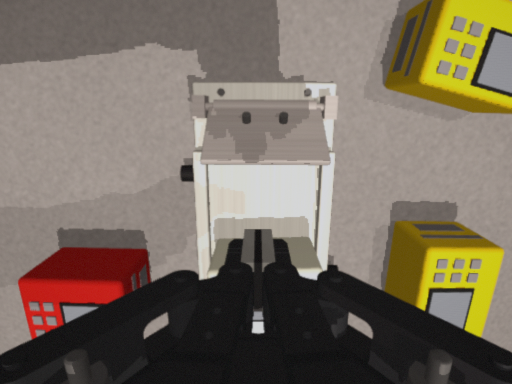

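The wrist view shows the plate's free edge at row ~158, columns 200–330. The fingers are near column 258, centred and clear of the edge on the pump's side. I'll measure the edge from the wrist depth.

```bash
python3 - <<'E'
from h import *
c=cam('wrist'); P=cloud(c)
q=np.einsum('ijk,lk->ijl',P[...,:2]-O,np.array([ex,ey])); z=P[...,2]
m=(z>.03)&(z<.12)&(q[...,0]>.03)&(abs(q[...,1])<.06)
m[170:]=0
for s in np.arange(-.05,.06,.025):
    k=m&(abs(q[...,1]-s)<.01)&(z>.05)
    print(s.round(2),'edge x',np.percentile(q[k][:,0],2).round(4),'zmax',np.percentile(z[k],98).round(4))
# rails sides
k=(z>.018)&(z<.034)&(abs(q[...,1])<.09)&(q[...,0]>.02)&(q[...,0]<.08)
for sg in (1,-1):
    kk=k&(q[...,1]*sg>.05)
    if kk.any(): print('rail y',np.percentile(q[kk][:,1],[5,95]).round(4), np.polyfit(q[kk][:,0],q[kk][:,1],1).round(3))
kk=(z<.05)&(q[...,0]>.1)&(abs(q[...,1])<.07)&(z>.006); print('cradle xmax',np.percentile(q[kk][:,0],99.5))
E
```

```text
-0.05 edge x 0.0844 zmax 0.0917
-0.02 edge x 0.0842 zmax 0.0916
0.0 edge x 0.0841 zmax 0.0916
0.03 edge x 0.084 zmax 0.0917
0.05 edge x 0.0842 zmax 0.0916
rail y [0.0613 0.0862] [0.164 0.063]
rail y [-0.0741 -0.0611] [-0.033 -0.066]
cradle xmax 0.15498128488985416
```

Request:
{"op": "jog_arm", "data": {
  "deltas": [
    {"delta_pos": [-0.06,0.02,0.4],"yaw": 0,"fingers": 0},
    {"delta_pos": [-0.06,0.02,0.4],"yaw": 0,"fingers": 0},
    {"delta_pos": [-0.06,0.02,0.4],"yaw": 0,"fingers": 0},
    {"delta_pos": [-0.06,0.02,0.4],"yaw": 0,"fingers": 0},
    {"delta_pos": [-0.06,0.02,0.4],"yaw": 0,"fingers": 0}
  ]
}}

```text
clock: 2.6
eef_pos: [0.5613, -0.0028, 0.0823]
tool_rot: [0.731, 0.682, 0.0, 0.0]
ft_force: [1.0, -0.1, -0.1]
grip_width: -0.0
grasp_force: 0.0
```

```bash
python3 -c "
from h import *
go(.1,0,.08)"
```

```text
t 2.6 p [ 0.5613 -0.0028  0.0823] cradle 0.0433 -0.0003 tilt 0.04 yang -3.97 F [-0.02, -0.96, -0.12] w -0.0
delta_pos [ 0.189 -0.001  0.008] yaw 0.001 world [0.565  0.0538 0.08  ]
```

Request:
{"op": "jog_arm", "data": {
  "deltas": [
    {"delta_pos": [0.06,0,0.01],"yaw": 0,"fingers": 0},
    {"delta_pos": [0.08,0,0.01],"yaw": 0,"fingers": 0},
    {"delta_pos": [0.1,0,0.01],"yaw": 0,"fingers": 0},
    {"delta_pos": [0.115,0,0.01],"yaw": 0,"fingers": 0},
    {"delta_pos": [0.13,0,0.01],"yaw": 0,"fingers": 0},
    {"delta_pos": [0.145,0,0.01],"yaw": 0,"fingers": 0},
    {"delta_pos": [0.16,0,0.01],"yaw": 0,"fingers": 0},
    {"delta_pos": [0.175,0,0.01],"yaw": 0,"fingers": 0},
    {"delta_pos": [0.19,0,0.01],"yaw": 0,"fingers": 0},
    {"delta_pos": [0.205,0,0.01],"yaw": 0,"fingers": 0},
    {"delta_pos": [0.215,0,0.01],"yaw": 0,"fingers": 0},
    {"delta_pos": [0.215,0,0.01],"yaw": 0,"fingers": 0}
  ]
}}

```text
clock: 3.8
eef_pos: [0.5656, 0.0615, 0.078]
tool_rot: [0.731, 0.682, 0.0, -0.001]
ft_force: [0.4, -0.6, -0.9]
grip_width: -0.0001
grasp_force: 0.1
```

```bash
python3 -c "
from h import *
st()"
```

```text
t 3.8 p [0.5656 0.0615 0.078 ] cradle 0.1077 -0.0001 tilt 0.07 yang -4.0 F [-0.56, -0.48, -0.85] w -0.0001
```

Request:
{"op": "jog_arm", "data": {
  "deltas": [
    {"delta_pos": [0.007,0,0],"yaw": 0,"fingers": 0},
    {"delta_pos": [0.014,0,0],"yaw": 0,"fingers": 0},
    {"delta_pos": [0.021,0,0],"yaw": 0,"fingers": 0}
  ]
}}

```text
clock: 4.1
eef_pos: [0.566, 0.0667, 0.0782]
tool_rot: [0.732, 0.682, -0.0, -0.0]
ft_force: [-0.1, -2.7, 1.7]
grip_width: -0.0002
grasp_force: 1.1
```

Request:
{"op": "jog_arm", "data": {
  "deltas": [
    {"delta_pos": [0.005,0,0],"yaw": 0,"fingers": 0},
    {"delta_pos": [0.01,0,0],"yaw": 0,"fingers": 0}
  ]
}}

```text
clock: 4.3
eef_pos: [0.5663, 0.0698, 0.0782]
tool_rot: [0.732, 0.682, -0.0, -0.0]
ft_force: [-0.2, -2.4, 1.0]
grip_width: 0.0
grasp_force: 1.0
```

```bash
python3 - <<'E'
from h import *
st()
c=cam('side'); P=cloud(c)
q=np.einsum('ijk,lk->ijl',P[...,:2]-O,np.array([ex,ey])); z=P[...,2]
m=(z>.045)&(z<.115)&(q[...,0]>.08)&(q[...,0]<.17)&(abs(q[...,1])<.06)
k=q[m];print(m.sum(),np.percentile(k[:,0],[2,50,98]),'slope dx/dz',np.polyfit(z[m],k[:,0],1),'z',np.percentile(z[m],[2,98]))
E
```

```text
t 4.3 p [0.5663 0.0698 0.0782] cradle 0.1161 -0.0002 tilt 0.02 yang -4.07 F [-2.41, 0.04, 0.97] w 0.0
823 [0.12182656 0.13135185 0.13604007] slope dx/dz [-0.05892185  0.1357613 ] z [0.04635469 0.10953097]
```

Request:
{"op": "jog_arm", "data": {
  "deltas": [
    {"delta_pos": [0.004,0,0],"yaw": 0,"fingers": 0},
    {"delta_pos": [0.008,0,0],"yaw": 0,"fingers": 0}
  ]
}}

```text
clock: 4.55
eef_pos: [0.5663, 0.0704, 0.0783]
tool_rot: [0.732, 0.681, -0.002, 0.001]
ft_force: [-0.9, -9.1, 3.3]
grip_width: -0.0003
grasp_force: 4.5
```

Request:
{"op": "jog_arm", "data": {
  "deltas": [
    {"delta_pos": [0.004,0,0],"yaw": 0,"fingers": 0},
    {"delta_pos": [0.004,0,0],"yaw": 0,"fingers": 0}
  ]
}}

```text
clock: 4.75
eef_pos: [0.5663, 0.0704, 0.0783]
tool_rot: [0.732, 0.681, -0.002, 0.002]
ft_force: [-1.2, -10.0, 3.1]
grip_width: -0.0
grasp_force: 4.9
```

Request:
{"op": "jog_arm", "data": {
  "deltas": [
    {"delta_pos": [0.004,0,0],"yaw": 0,"fingers": 0},
    {"delta_pos": [0.004,0,0],"yaw": 0,"fingers": 0}
  ]
}}

```text
clock: 4.95
eef_pos: [0.5663, 0.0704, 0.0783]
tool_rot: [0.733, 0.681, -0.003, 0.003]
ft_force: [-2.0, -12.3, 3.0]
grip_width: 0.0001
grasp_force: 6.4
```

Request:
{"op": "jog_arm", "data": {
  "deltas": [
    {"delta_pos": [-0.08,0,0],"yaw": 0,"fingers": 0},
    {"delta_pos": [-0.1,0,-0.15],"yaw": 0,"fingers": 0},
    {"delta_pos": [-0.1,0,-0.3],"yaw": 0,"fingers": 0},
    {"delta_pos": [-0.25,0,-0.35],"yaw": 0,"fingers": 0.3},
    {"delta_pos": [-0.4,0,-0.35],"yaw": 0,"fingers": 0.5},
    {"delta_pos": [-0.55,0,-0.35],"yaw": 0,"fingers": 0.5},
    {"delta_pos": [-0.7,0,-0.35],"yaw": 0,"fingers": 0.5},
    {"delta_pos": [-0.83,0,-0.35],"yaw": 0,"fingers": 0.5},
    {"delta_pos": [-0.83,0,-0.35],"yaw": 0,"fingers": 0.5}
  ]
}}

```text
clock: 5.85
eef_pos: [0.5488, -0.178, 0.183]
tool_rot: [0.734, 0.679, 0.0, 0.0]
ft_force: [0.0, -0.0, -0.4]
grip_width: 0.043
grasp_force: 0.0
```

```bash
python3 - <<'E'
from h import *
go(-.125,0,.05)
for n in ['top','side']:
    c=cam(n); P=cloud(c)
    q=np.einsum('ijk,lk->ijl',P[...,:2]-O,np.array([ex,ey])); z=P[...,2]
    m=(z>.045)&(z<.12)&(q[...,0]>.08)&(q[...,0]<.17)&(abs(q[...,1])<.06)
    k=q[m];print(n,m.sum(),np.percentile(k[:,0],[2,50,98]),'slope',np.polyfit(z[m],k[:,0],1),'z',np.percentile(z[m],[2,98]))
    m=(z>.08)&(z<.1)&(q[...,0]<.02)&(q[...,0]>-.13)&(abs(q[...,1])<.07)
    print('pump',m.sum(), cv2.minAreaRect((q[m]*1000).astype(np.float32)) if m.any() else '')
    if n=='side': cv2.imwrite('pics/s2.png',cv2.resize(c['image'][120:260,160:360],None,fx=3,fy=3)[...,::-1])
E
```

```text
t 5.85 p [ 0.5488 -0.178   0.183 ] cradle -0.1324 -0.0001 tilt 0.05 yang -4.42 F [-0.02, -0.02, -0.39] w 0.043
delta_pos [ 0.025 -0.001  0.443] yaw -0.009 world [ 0.5493 -0.1707  0.05  ]
top 239 [0.10294471 0.12884036 0.14083178] slope [0.25578312 0.10370711] z [0.04937234 0.106969  ]
pump 941 ((-54.170223236083984, -0.4118232727050781), (80.11573028564453, 109.78787994384766), 1.3185207843780518)
side 782 [0.1277565  0.13162158 0.13607676] slope [-0.01897218  0.13313862] z [0.04616449 0.10606108]
pump 512 ((-53.49528121948242, 1.0039024353027344), (84.00525665283203, 108.77947235107422), 3.1159026622772217)
```

View pics/s2.png

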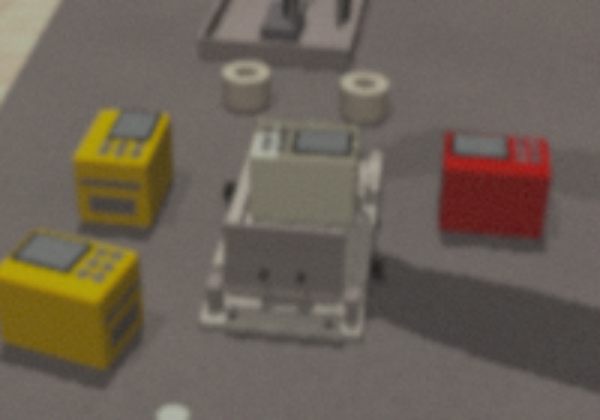

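The plate stands upright (top edge z≈0.106) and nothing else was disturbed. The pump's −x face is at cradle x≈−94 mm. I'll lower the fingers behind it, with the tips low to keep the pump flat.

Request:
{"op": "jog_arm", "data": {
  "deltas": [
    {"delta_pos": [0.02,0,0.15],"yaw": 0,"fingers": 0.35},
    {"delta_pos": [0.02,0,0.3],"yaw": 0,"fingers": 0.35},
    {"delta_pos": [0.02,0,0.45],"yaw": 0,"fingers": 0.35},
    {"delta_pos": [0.02,0,0.5],"yaw": 0,"fingers": 0.35},
    {"delta_pos": [0.02,0,0.517],"yaw": 0,"fingers": 0.35},
    {"delta_pos": [0.02,0,0.517],"yaw": 0,"fingers": 0.35}
  ]
}}

```text
clock: 6.55
eef_pos: [0.5497, -0.1664, 0.0278]
tool_rot: [0.731, 0.682, -0.0, -0.001]
ft_force: [-0.2, 0.8, 0.2]
grip_width: 0.0297
grasp_force: 0.0
```

```bash
python3 - <<'E'
from h import *
go(-.11,0,.028)
E
```

```text
t 6.55 p [ 0.5497 -0.1664  0.0278] cradle -0.1207 -0.0001 tilt 0.07 yang -3.95 F [0.77, 0.28, 0.15] w 0.0297
delta_pos [ 0.036 -0.    -0.001] yaw 0.001 world [ 0.5503 -0.1557  0.028 ]
```

Request:
{"op": "jog_arm", "data": {
  "deltas": [
    {"delta_pos": [0.02,0,0],"yaw": 0,"fingers": 0.35},
    {"delta_pos": [0.04,0,0],"yaw": 0,"fingers": 0.35},
    {"delta_pos": [0.05,0,0],"yaw": 0,"fingers": 0.35},
    {"delta_pos": [0.06,0,0],"yaw": 0,"fingers": 0.35},
    {"delta_pos": [0.07,0,0],"yaw": 0,"fingers": 0.35},
    {"delta_pos": [0.08,0,0],"yaw": 0,"fingers": 0.35},
    {"delta_pos": [0.09,0,0],"yaw": 0,"fingers": 0.35},
    {"delta_pos": [0.1,0,0],"yaw": 0,"fingers": 0.35},
    {"delta_pos": [0.11,0,0],"yaw": 0,"fingers": 0.35},
    {"delta_pos": [0.12,0,0],"yaw": 0,"fingers": 0.35}
  ]
}}

```text
clock: 7.55
eef_pos: [0.5525, -0.1324, 0.0286]
tool_rot: [0.732, 0.681, -0.0, 0.001]
ft_force: [-0.4, -4.7, 3.4]
grip_width: 0.0302
grasp_force: 0.0
```

```bash
cat > chk.py <<'E'
from h import *
st()
for n in ['top','side']:
    c=cam(n); P=cloud(c)
    q=np.einsum('ijk,lk->ijl',P[...,:2]-O,np.array([ex,ey])); z=P[...,2]
    m=(z>.08)&(z<.1)&(q[...,0]<.118)&(q[...,0]>-.13)&(abs(q[...,1])<.07)
    sat=c['image'].max(2).astype(int)-c['image'].min(2); m&=(c['image'].max(2)>60)
    k=q[m]; A_=np.c_[k,np.ones(len(k))]; f=np.linalg.lstsq(A_,z[m],rcond=None)[0]
    print(n,m.sum(),'x range',np.percentile(k[:,0],[1,99]).round(4),'y',np.percentile(k[:,1],[1,99]).round(4),'top slope deg',np.degrees(f[:2]).round(2),'rect',cv2.minAreaRect((k*1000).astype(np.float32)))
E
python3 chk.py
```

```text
t 7.55 p [ 0.5525 -0.1324  0.0286] cradle -0.0866 -0.0005 tilt 0.08 yang -4.1 F [-4.69, 0.1, 3.41] w 0.0302
top 541 x range [-0.0504  0.0077] y [-0.0532  0.0542] top slope deg [-1.96  0.43] rect ((-23.757884979248047, -0.5746078491210938), (110.91073608398438, 63.56562805175781), 89.55223083496094)
side 586 x range [-0.0904  0.0094] y [-0.0511  0.0556] top slope deg [-1.31  0.21] rect ((-41.925933837890625, 1.5400581359863281), (107.11471557617188, 109.85930633544922), 0.264788955450058)
```

Request:
{"op": "jog_arm", "data": {
  "deltas": [
    {"delta_pos": [0.015,0,0],"yaw": 0,"fingers": 0.35},
    {"delta_pos": [0.03,0,0],"yaw": 0,"fingers": 0.35},
    {"delta_pos": [0.045,0,0],"yaw": 0,"fingers": 0.35},
    {"delta_pos": [0.06,0,0],"yaw": 0,"fingers": 0.35},
    {"delta_pos": [0.075,0,0],"yaw": 0,"fingers": 0.35},
    {"delta_pos": [0.09,0,0],"yaw": 0,"fingers": 0.35},
    {"delta_pos": [0.105,0,0],"yaw": 0,"fingers": 0.35},
    {"delta_pos": [0.12,0,0],"yaw": 0,"fingers": 0.35},
    {"delta_pos": [0.135,0,0],"yaw": 0,"fingers": 0.35},
    {"delta_pos": [0.15,0,0],"yaw": 0,"fingers": 0.35}
  ]
}}

```text
clock: 8.65
eef_pos: [0.5555, -0.0876, 0.0285]
tool_rot: [0.732, 0.681, -0.0, 0.001]
ft_force: [-0.5, -4.8, 4.8]
grip_width: 0.0298
grasp_force: 0.0
```

```bash
cat > chk.py <<'E'
from h import *
import sys
def pr(n,P,x0,x1):
    q=np.einsum('ijk,lk->ijl',P[...,:2]-O,np.array([ex,ey])); z=P[...,2]
    m=(z>.082)&(z<.096)&(q[...,0]<x1)&(q[...,0]>x0)&(abs(q[...,1])<.05)
    k=q[m]; f=np.linalg.lstsq(np.c_[k,np.ones(len(k))],z[m],rcond=None)[0]
    print(n,m.sum(),'slope deg',np.degrees(f[:2]).round(2),'med z',np.median(z[m]).round(4))
for n in ['top','side']:
    P=np.load(n+'0.npz')['P']; pr('base '+n,P,-.045,-.02)
p,_=st(); f=(p[:2]-O)@ex+.0903
for n in ['top','side']:
    pr(n,cloud(cam(n)),f-.031,f-.006)
print('front face est',f.round(4))
E
python3 chk.py
```

```text
base top 267 slope deg [-3.46  0.75] med z 0.0913
base side 159 slope deg [-4.62  0.91] med z 0.0894
t 8.65 p [ 0.5555 -0.0876  0.0285] cradle -0.0416 -0.0004 tilt 0.06 yang -4.1 F [-4.84, 0.13, 4.75] w 0.0298
top 201 slope deg [2.79 0.94] med z 0.0915
side 169 slope deg [-1.4   0.77] med z 0.0922
front face est 0.0487
```

Request:
{"op": "jog_arm", "data": {
  "deltas": [
    {"delta_pos": [0.015,0,0],"yaw": 0,"fingers": 0.35},
    {"delta_pos": [0.03,0,0],"yaw": 0,"fingers": 0.35},
    {"delta_pos": [0.045,0,0],"yaw": 0,"fingers": 0.35},
    {"delta_pos": [0.06,0,0],"yaw": 0,"fingers": 0.35},
    {"delta_pos": [0.075,0,0],"yaw": 0,"fingers": 0.35},
    {"delta_pos": [0.09,0,0],"yaw": 0,"fingers": 0.35},
    {"delta_pos": [0.105,0,0],"yaw": 0,"fingers": 0.35},
    {"delta_pos": [0.12,0,0],"yaw": 0,"fingers": 0.35},
    {"delta_pos": [0.135,0,0],"yaw": 0,"fingers": 0.35},
    {"delta_pos": [0.15,0,0],"yaw": 0,"fingers": 0.35}
  ]
}}

```text
clock: 9.75
eef_pos: [0.5585, -0.0428, 0.0285]
tool_rot: [0.732, 0.681, -0.0, 0.0]
ft_force: [-0.6, -5.9, 5.7]
grip_width: 0.0298
grasp_force: 0.0
```

```bash
python3 - <<'E'
from h import *
st()
c=cam('wrist'); P=cloud(c); cv2.imwrite('pics/w3.png',c['image'][...,::-1])
E
```

```text
t 9.75 p [ 0.5585 -0.0428  0.0285] cradle 0.0032 -0.0003 tilt 0.07 yang -4.11 F [-5.9, 0.23, 5.74] w 0.0298
```

View pics/w3.png

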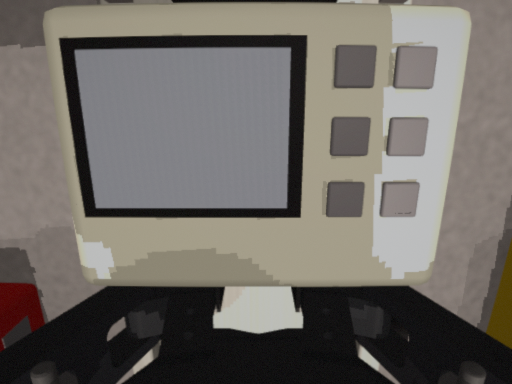

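The wrist view shows the pump's top filling columns 55–470, rows 8–285. It sits square to the gripper, and its rear edge touches the fingers (220–300, row 285). I'll fit its top plane and measure where its edges are.

```bash
cat > w.py <<'E'
from h import *
st()
c=cam('wrist'); P=cloud(c)
q=np.einsum('ijk,lk->ijl',P[...,:2]-O,np.array([ex,ey])); z=P[...,2]
m=np.zeros(z.shape,bool); m[20:270,90:430]=1; m&=(z>.08)&(z<.1)
k=q[m]; f=np.linalg.lstsq(np.c_[k,np.ones(len(k))],z[m],rcond=None)[0]
print(m.sum(),'slope deg x,y',np.degrees(f[:2]).round(2),'z',np.median(z[m]).round(4))
n=np.isfinite(z)&(z>.080)&(z<.1)&(abs(q[...,1])<.045)
n[290:]=0
print('top x range',np.percentile(q[n][:,0],[.5,99.5]).round(4))
E
python3 w.py
```

```text
t 9.8 p [ 0.5586 -0.042   0.0284] cradle 0.0041 -0.0003 tilt 0.01 yang -4.07 F [-4.79, -0.42, 4.31] w 0.0301
84682 slope deg x,y [1.03 0.83] z 0.0925
top x range [0.0165 0.0966]
```

Request:
{"op": "jog_arm", "data": {
  "deltas": [
    {"delta_pos": [0.01,0,0],"yaw": 0,"fingers": 0.35},
    {"delta_pos": [0.015,0,0],"yaw": 0,"fingers": 0.35},
    {"delta_pos": [0.02,0,0],"yaw": 0,"fingers": 0.35},
    {"delta_pos": [0.02,0,0],"yaw": 0,"fingers": 0.35}
  ]
}}

```text
clock: 10.25
eef_pos: [0.5589, -0.0374, 0.0284]
tool_rot: [0.732, 0.681, -0.001, 0.001]
ft_force: [-1.5, -7.7, 5.3]
grip_width: 0.0297
grasp_force: 0.0
```

Request:
{"op": "jog_arm", "data": {
  "deltas": [
    {"delta_pos": [0.005,0,0],"yaw": 0,"fingers": 0.35},
    {"delta_pos": [0.01,0,0],"yaw": 0,"fingers": 0.35},
    {"delta_pos": [0.01,0,0],"yaw": 0,"fingers": 0.35}
  ]
}}

```text
clock: 10.55
eef_pos: [0.559, -0.0352, 0.0284]
tool_rot: [0.732, 0.681, -0.001, 0.001]
ft_force: [-1.6, -8.5, 5.2]
grip_width: 0.0302
grasp_force: 0.0
```

```bash
python3 w.py
```

```text
t 10.55 p [ 0.559  -0.0352  0.0284] cradle 0.0109 -0.0002 tilt 0.19 yang -4.16 F [-8.57, 0.98, 5.22] w 0.0302
84671 slope deg x,y [1.01 0.84] z 0.0925
top x range [0.0235 0.1035]
```

Request:
{"op": "jog_arm", "data": {
  "deltas": [
    {"delta_pos": [0.004,0,0],"yaw": 0,"fingers": 0.35},
    {"delta_pos": [0.008,0,0],"yaw": 0,"fingers": 0.35},
    {"delta_pos": [0.012,0,0],"yaw": 0,"fingers": 0.35},
    {"delta_pos": [0.016,0,0],"yaw": 0,"fingers": 0.35},
    {"delta_pos": [0.02,0,0],"yaw": 0,"fingers": 0.35},
    {"delta_pos": [0.02,0,0],"yaw": 0,"fingers": 0.35}
  ]
}}

```text
clock: 11.2
eef_pos: [0.5592, -0.0307, 0.0285]
tool_rot: [0.733, 0.681, -0.002, 0.002]
ft_force: [-2.2, -12.5, 6.4]
grip_width: 0.0297
grasp_force: 0.0
```

```bash
python3 w.py
```

```text
t 11.2 p [ 0.5592 -0.0307  0.0285] cradle 0.0154 -0.0001 tilt 0.35 yang -4.22 F [-12.59, 1.37, 6.35] w 0.0297
84649 slope deg x,y [1.01 0.83] z 0.0925
top x range [0.0282 0.1081]
```

Request:
{"op": "jog_arm", "data": {
  "deltas": [
    {"delta_pos": [0.004,0,0],"yaw": 0,"fingers": 0.35},
    {"delta_pos": [0.008,0,0],"yaw": 0,"fingers": 0.35},
    {"delta_pos": [0.013,0,0],"yaw": 0,"fingers": 0.35},
    {"delta_pos": [0.013,0,0],"yaw": 0,"fingers": 0.35},
    {"delta_pos": [0.013,0,0],"yaw": 0,"fingers": 0.35}
  ]
}}

```text
clock: 11.75
eef_pos: [0.5594, -0.0277, 0.0285]
tool_rot: [0.733, 0.68, -0.003, 0.002]
ft_force: [-1.5, -15.5, 5.9]
grip_width: 0.0299
grasp_force: 0.0
```

```bash
python3 w.py
```

```text
t 11.75 p [ 0.5594 -0.0277  0.0285] cradle 0.0184 -0.0001 tilt 0.43 yang -4.25 F [-15.6, 0.41, 5.94] w 0.0299
84614 slope deg x,y [1.   0.83] z 0.0925
top x range [0.0313 0.1112]
```

Force and geometry agree that the pad is in about 10 mm (~10.5 N). I'll hold here.

Request:
{"op": "jog_arm", "data": {
  "deltas": [
    {"delta_pos": [0,0,0],"yaw": 0,"fingers": 0.35},
    {"delta_pos": [0,0,0],"yaw": 0,"fingers": 0.35},
    {"delta_pos": [0,0,0],"yaw": 0,"fingers": 0.35},
    {"delta_pos": [0,0,0],"yaw": 0,"fingers": 0.35},
    {"delta_pos": [0,0,0],"yaw": 0,"fingers": 0.35},
    {"delta_pos": [0,0,0],"yaw": 0,"fingers": 0.35},
    {"delta_pos": [0,0,0],"yaw": 0,"fingers": 0.35},
    {"delta_pos": [0,0,0],"yaw": 0,"fingers": 0.35},
    {"delta_pos": [0,0,0],"yaw": 0,"fingers": 0.35},
    {"delta_pos": [0,0,0],"yaw": 0,"fingers": 0.35},
    {"delta_pos": [0,0,0],"yaw": 0,"fingers": 0.35},
    {"delta_pos": [0,0,0],"yaw": 0,"fingers": 0.35}
  ]
}}

```text
clock: 13.0
eef_pos: [0.5594, -0.0277, 0.0285]
tool_rot: [0.733, 0.68, -0.003, 0.002]
ft_force: [-1.5, -15.3, 6.3]
grip_width: 0.0296
grasp_force: 0.0
```

Request:
{"op": "jog_arm", "data": {
  "deltas": [
    {"delta_pos": [0,0,0],"yaw": 0,"fingers": 0.35},
    {"delta_pos": [0,0,0],"yaw": 0,"fingers": 0.35},
    {"delta_pos": [0,0,0],"yaw": 0,"fingers": 0.35},
    {"delta_pos": [0,0,0],"yaw": 0,"fingers": 0.35},
    {"delta_pos": [0,0,0],"yaw": 0,"fingers": 0.35},
    {"delta_pos": [0,0,0],"yaw": 0,"fingers": 0.35},
    {"delta_pos": [0,0,0],"yaw": 0,"fingers": 0.35},
    {"delta_pos": [0,0,0],"yaw": 0,"fingers": 0.35},
    {"delta_pos": [0,0,0],"yaw": 0,"fingers": 0.35},
    {"delta_pos": [0,0,0],"yaw": 0,"fingers": 0.35},
    {"delta_pos": [0,0,0],"yaw": 0,"fingers": 0.35},
    {"delta_pos": [0,0,0],"yaw": 0,"fingers": 0.35}
  ]
}}

```text
clock: 14.2
eef_pos: [0.5594, -0.0277, 0.0285]
tool_rot: [0.733, 0.68, -0.003, 0.002]
ft_force: [-2.1, -16.5, 6.4]
grip_width: 0.0299
grasp_force: 0.0
```

```bash
python3 w.py; python3 - <<'E'
from h import *
c=cam('side'); P=cloud(c)
q=np.einsum('ijk,lk->ijl',P[...,:2]-O,np.array([ex,ey])); z=P[...,2]
m=(z>.045)&(z<.12)&(q[...,0]>.12)&(q[...,0]<.17)&(abs(q[...,1])<.06)
print(m.sum(),np.polyfit(z[m],q[m][:,0],1),np.percentile(q[m][:,0],[2,50,98]))
E
```

```text
t 14.2 p [ 0.5594 -0.0277  0.0285] cradle 0.0184 -0.0001 tilt 0.43 yang -4.26 F [-16.57, 0.91, 6.41] w 0.0299
84669 slope deg x,y [1.   0.83] z 0.0925
top x range [0.0313 0.1112]
787 [-0.04723318  0.13601324] [0.12829656 0.13189256 0.14569314]
```

```bash
python3 -c "
from workcell import bot
print(bot.job_done())"
```

```text
the job is handed in; nothing more can be done
None
```

I folded the plate upright against its stop, slid the pump flat onto the pad, and handed the job in at about 14 s with the arm still pressing: by my estimate the pad is in about 10 mm (roughly 10–11 N beyond sliding), and it had been held for about 2.5 s.

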